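Put the leather-hard bottles away in the damp chest and seal it

ROBOT

A 7-joint arm with a two-finger parallel gripper is mounted at the origin on the work surface. World frame = base frame: x ahead of the robot, y to its left, z up, the work surface at z = 0. Lengths are in m, angles in rad, forces in N, time in s.
With the tool pointing down it reaches from about 0.425 to 0.875 m from the base axis. Payload 4.7 kg.
Tool frame: the origin (TCP) lies at the very end of the fingers, on their centre line; the grasp point (between the pads) lies 19 mm behind it; z points along the fingers, y is the direction in which the jaws open and shut (so a half turn about z gives the same grasp; the last joint's range is limited). The gripper opens to 87 mm and grips with 3 to 60 N. Pads are 19 mm wide; open, the fingers measure 117 mm over their backs; the gripper's body (75 mm by 190 mm) begins 51 mm behind the grasp point.
Start: joints at [-1.31, 0.321, -0.07, 1.45, 0.023, 1.371, -0.057], TCP at [0.159, 0.63, 0.223] pointing down, gripper open.
Joint ranges: [-2.86, 2.86], [-0.3, 2.09], [-1.38, 1.24], [0.06, 2.45], [-1.56, 4.7], [0.09, 2.05], [-2.69, 2.69]. Speed limits (rad/s): [2.57, 2.57, 3.14, 3.14, 3.14, 3.14, 3.14].

INTERFACE

Orientations are given as a rotation vector (axis times angle).
In Python, from bench import * gives the robot as it stands.
- The arm moves only by the shell command python3 -m jog 'ROWS' [OPENING] [FORCE]. ROWS is JSON, a list of rows, each a list of 4 numbers: the shift along the world's x, y, z in mm, then the turn about the world's z in rad. In form: [[x, y, z, twist], ...]. A call has exactly 8 rows; each row is the pose to reach, as a shift and turn from the pose commanded when the call began; what a row does not reach only later rows make up. A row lasts 1/8 s, in which the tool goes at most 62.5 mm and 10.7 degrees, less where a joint would pass 70% of its speed; a pose out of reach is approached as far as the arm can. A call with a gripper value outside its range is refused whole. OPENING is the opening, from -1 (shut) to 1 (fully open), set as the call begins (- or left out, the last holds). The fingers move at their own pace and stop on an object; FORCE is the grip in N (left out, the last holds). Time passes only in rows, so rows that repeat a pose let the fingers close, or fill a call up. It gives the time, the measured TCP pose, the force and the opening at its end, in the units of the state.
- get_state(): the state, without advancing time (a new reading comes with each control period).
- get_image(name): name is "scene" or "side" or "wrist"; returns a dict with "image" (420x560x3 uint8, red, green, blue), "fx", "fy", "cx", "cy" (pixels), "position" and "rotation" of the camera in the world; the wrist camera has in their place "tool_from_camera" (4x4, takes a point from camera to tool coordinates, whose origin is the TCP and whose axes are the flange's). Camera axes: x right, y down, z forward; pixel columns grow to the right and rows downward; lengths in m; the calibration is good to about 2 mm. A picture is of the moment at which its call begins: read the wrist's pose just before it. There is no depth.
- close_job(): hands the job in, once; it reports no verdict.
The state is a dict: "time": time; "joint_positions": joint angles; "qd": joint speeds; "joint_torque": joint torques, N m; "position": TCP position; "tool_rot": TCP orientation; "ft_force": force on the tool from outside, world axes, zero at the start; "torque": the same for the moment, N m; "grip_width": opening from 0.0 (shut) to 1.0 (fully open).
Only numpy, scipy, OpenCV 4.12 (cv2) and the standard library are available. Lean on these libraries where they do the work, as an engineer would, in place of code of your own. Each camera call takes 0.05 s, during which the arm holds its last target. There are 200 camera calls.

TASK

Stand every clay bottle and flask that is on the newsprint upright on the floor inside the damp chest, then slide the chest's lid fully shut, then roll the raised seal strip along its front rim down flat over its whole length, pressing firmly with the two-wheel hand roller and never with the gripper itself. Finally set the roller back on its wheels on its wooden rest; leave the bucket, the bowl and the tin where they are.

Things in the scene. Friction and masses are not known exactly. Their poses are not given: they have to be found in the camera images.
- chest: grey plastic damp chest fixed to the bench. Origin: centre of its underside; x away from the robot, y along the front rim (to the left), z up. Inside 160 (x) by 240 (y) mm, floor 8 mm above the origin, walls 6 mm thick, 112 mm high. Lid runners along both sides are 122 mm high and reach 180 mm behind the chest on two legs: in all x -113 to +265, y -132 to +132 mm
- chest_floor (a point): centre of the chest's inside floor, axes as chest
- lid (a joint): sliding lid of the chest, metres: 0 fully shut, 0.170 fully open, slid along chest +x, away from the robot. Stays where left; 3 to 5 N moves it. Its underside is 106 mm above the inside floor. At value v the inside is uncovered from the front wall (chest x = -80 mm) to chest x = -87 mm + v
- lid_handle (a point): middle of the lid's black bar handle: bar 100 mm long (chest y), 14 mm wide (x), 12 mm high, its middle 144 mm above the bench; the gap under it is 18 mm to the lid's top; posts near both ends. Can be pinched across x from above. It lies 60 mm behind the lid's leading edge, at chest x = -27 mm + lid value
- seal_strip: black seal strip along the chest's front rim (chest x = -101 mm), 256 mm long (y), 24 mm wide (x), in eight 32 mm sections that each press straight down 6 mm. Origin: middle of its length, 112 mm above the bench, at its underside when seated; axes as the chest. Section tops are 122 mm above the bench when seated (2 mm above the shut lid), up to 128 mm when raised
- seal1 (a joint): press-down travel of seal section 1 (1 is at the chest's +y end, 8 at the -y end; centre at chest y = 112 mm): 0 fully raised, 0.006 m fully seated. Needs about 5 N and then stays down
- seal2 (a joint): press-down travel of seal section 2 (1 is at the chest's +y end, 8 at the -y end; centre at chest y = 80 mm): 0 fully raised, 0.006 m fully seated. Needs about 5 N and then stays down
- seal3 (a joint): press-down travel of seal section 3 (1 is at the chest's +y end, 8 at the -y end; centre at chest y = 48 mm): 0 fully raised, 0.006 m fully seated. Needs about 5 N and then stays down
- seal4 (a joint): press-down travel of seal section 4 (1 is at the chest's +y end, 8 at the -y end; centre at chest y = 16 mm): 0 fully raised, 0.006 m fully seated. Needs about 5 N and then stays down
- seal5 (a joint): press-down travel of seal section 5 (1 is at the chest's +y end, 8 at the -y end; centre at chest y = -16 mm): 0 fully raised, 0.006 m fully seated. Needs about 5 N and then stays down
- seal6 (a joint): press-down travel of seal section 6 (1 is at the chest's +y end, 8 at the -y end; centre at chest y = -48 mm): 0 fully raised, 0.006 m fully seated. Needs about 5 N and then stays down
- seal7 (a joint): press-down travel of seal section 7 (1 is at the chest's +y end, 8 at the -y end; centre at chest y = -80 mm): 0 fully raised, 0.006 m fully seated. Needs about 5 N and then stays down
- seal8 (a joint): press-down travel of seal section 8 (1 is at the chest's +y end, 8 at the -y end; centre at chest y = -112 mm): 0 fully raised, 0.006 m fully seated. Needs about 5 N and then stays down
- newsprint: thin flat sheet of newsprint on the bench, 300 mm (its x) by 200 mm (its y), on which the bottles stand; at the left or the right of the chest. Origin: its centre on the bench
- round_bottle: leather-hard off-white clay bottle, about 0.3 kg, rigid, cylinder 66 mm in diameter and 50 mm high with a shoulder and a round 22 mm neck from 64 mm up to the top, 98 mm above the base (lip 26 mm). Origin: centre of its base; z up. May be absent
- belly_bottle: leather-hard off-white clay bottle, about 0.3 kg, rigid, belly 68 mm in diameter on a 52 mm foot, round 22 mm neck from 64 mm up to the top, 98 mm above the base. Origin: centre of its base; z up. May be absent
- square_bottle: leather-hard off-white clay bottle, about 0.3 kg, rigid, square body 64 x 64 mm and 52 mm high, square 22 x 22 mm neck from 64 mm up to the top, 98 mm above the base, sides parallel to x and y. Origin: centre of its base; z up. May be absent
- faceted_bottle: leather-hard off-white clay bottle, about 0.3 kg, rigid, eight-sided body 68 mm over its corners and 50 mm high, round 22 mm neck from 64 mm up to the top, 98 mm above the base. Origin: centre of its base; z up. May be absent
- long_flask: leather-hard off-white clay flask, about 0.5 kg, rigid, oblong body 136 mm (x) by 62 mm (y), 52 mm high, square 22 x 22 mm neck from 64 mm up to the top, 98 mm above the base, in the middle. Origin: centre of its base; z up. May be absent. Bottles fit two deep (chest x) and three wide (chest y) in the chest; the flask takes two such places
- roller: two-wheel hand roller, 0.55 kg, upright on its wheels: two free rubber wheels, 44 mm diameter, 40 mm wide, axles along y at x = +26 and -26 mm; steel frame 48 mm wide, 53 mm high; on top a wooden grip bar 110 (x) by 26 (y) by 28 mm high, its middle 78 mm above the wheels' underside. Origin: midway between the wheels at their underside. x is the rolling direction, z up
- roller_rest: wooden rest for the roller, fixed to the bench, 180 mm (x) by 90 mm (y), top 12 mm above the bench, with a 10 mm high stop bar across it at x = +70 and -70 mm; the roller stands between the stops with its rolling direction along x (either way round). Origin: centre of its underside
- bucket: small orange bucket with a wire handle, 100 mm wide, 85 mm high; to be left alone
- bowl: white ceramic bowl, 90 mm wide, 45 mm high; to be left alone
- tin: round steel tin, 70 mm wide, 45 mm high; to be left alone
Things that resemble listed ones, but are neither listed nor needed, are in the scene too. What is shaped like the square_bottle but green is not meant.

How it is judged:
By the outcome, as a careful person would: the job done as asked, in the order asked, and still so for the second after the job is handed in, with the robot touching nothing.
Of round_bottle, belly_bottle, square_bottle, faceted_bottle, long_flask only 3 to 5 are there at a start; the rules pass over those that are not, and their reading is None.
At some moment in a run one of round_bottle, belly_bottle, square_bottle, faceted_bottle, long_flask may be knocked a few centimetres aside while the robot is not near it.
It also fails if it takes over 210 s, if anything falls off the work surface, if the arm or the gripper's body presses on something with over 40 N, if the wrist force passes 120 N, or if a joint passes its speed limit or range.

## Working session

There is one attempt and no reset: what is moved stays moved. The work goes in short steps, Python scripts to look and compute and a shell command to move; the robot and the scene stay as the last step left them, time stands still between calls to the robot, and variables do not carry over. Pictures are saved under pics/ and viewed, about 12 in all and at most 16, crops included, and the job is handed in when it is done.

```bash
ls; mkdir -p pics; cat > h.py <<'E'
from bench import *
import numpy as np, cv2
from scipy.spatial.transform import Rotation as R
def cam(n):
    s=get_state(); d=get_image(n)
    if n=="wrist":
        T=np.eye(4);T[:3,:3]=R.from_rotvec(s["tool_rot"]).as_matrix();T[:3,3]=s["position"]
        T=T@np.array(d["tool_from_camera"]); d["rotation"]=T[:3,:3]; d["position"]=T[:3,3]
    else:
        r=np.array(d["rotation"]); d["rotation"]=r if r.shape==(3,3) else R.from_rotvec(r).as_matrix()
    d["position"]=np.array(d["position"]); return d
def save(d,f,k=1):
    cv2.imwrite(f,cv2.resize(d["image"][:,:,::-1],None,fx=k,fy=k,interpolation=cv2.INTER_CUBIC))
    np.savez(f+".npz",**{a:d[a] for a in("image","fx","fy","cx","cy","position","rotation")})
def load(f): return dict(np.load(f+".npz"))
def px2w(d,u,v,z):
    r=d["rotation"]@np.array([(u-d["cx"])/d["fx"],(v-d["cy"])/d["fy"],1.]); p=d["position"]
    return p+r*(z-p[2])/r[2]
def w2px(d,P):
    c=(np.atleast_2d(P)-d["position"])@d["rotation"]
    return np.c_[c[:,0]/c[:,2]*d["fx"]+d["cx"],c[:,1]/c[:,2]*d["fy"]+d["cy"]]
E
python3 - <<'E'
from h import *
np.set_printoptions(precision=3,suppress=True)
for n in("scene","side","wrist"):
    d=cam(n); save(d,f"pics/{n}0.png",1.4); print(n,d["position"],d["rotation"][:,2],d["fx"],d["cx"],d["cy"])
print(get_state())
E
```

```text
pics
scene [1.063 0.088 1.087] [-0.505 -0.113 -0.856] 407.22968335441504 277.98209286672034 208.70146812502318
side [-0.135 -0.77   0.845] [ 0.531  0.582 -0.616] 387.5916327303221 276.8305689502317 212.4699844500054
wrist [0.088 0.649 0.384] [ 0.263 -0.069 -0.962] 365.01423647350543 278.51449084342363 210.36411889479928
{'time': 0.15, 'joint_positions': array([-1.31 ,  0.322, -0.07 ,  1.451,  0.023,  1.371, -0.057]), 'qd': array([-0.001, -0.002, -0.   , -0.004, -0.001,  0.002,  0.001]), 'joint_torque': array([ -0.   , -49.18 ,  -0.405, -31.288,  -0.064,   0.04 ,   0.   ]), 'position': array([0.159, 0.63 , 0.222]), 'tool_rot': array([-0.387, -3.118,  0.002]), 'ft_force': array([ 0.012, -0.347,  0.449]), 'torque': array([ 0.059, -0.018, -0.063]), 'grip_width': 0.9959752213003711}
```

View pics/scene0.png

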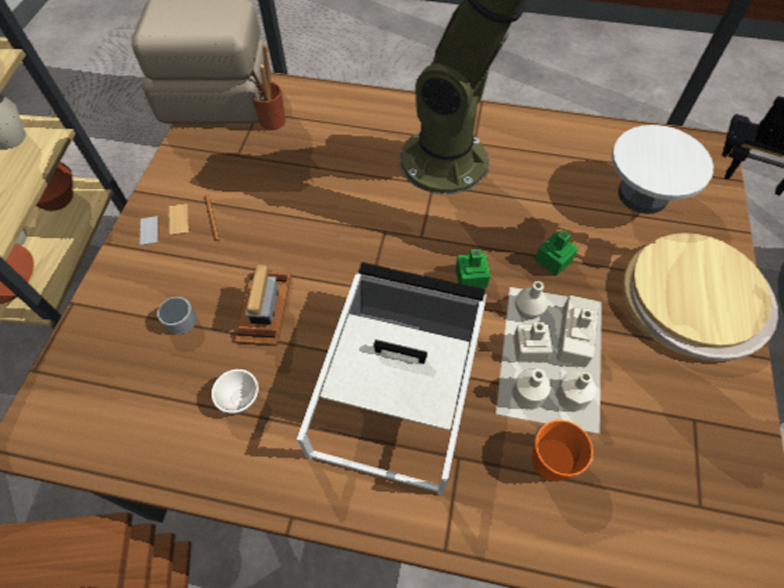

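View pics/side0.png

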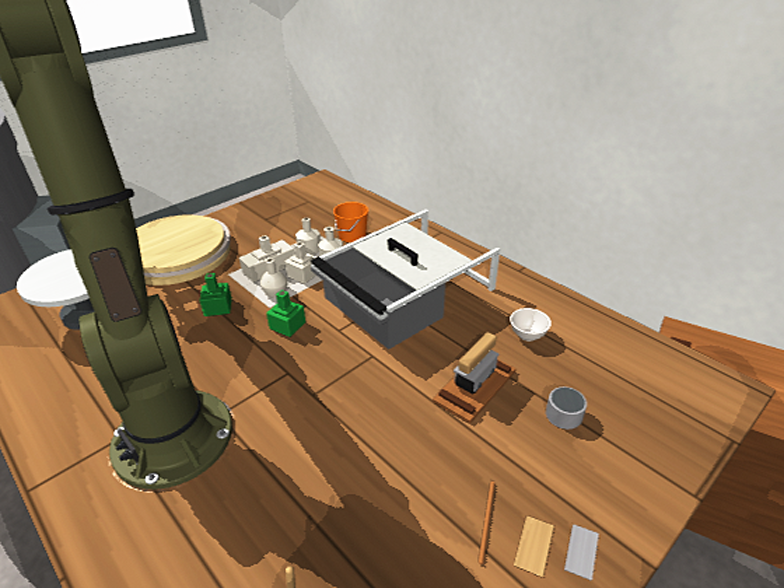

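The scene view, in viewed pixels, shows:
- The chest at centre (about 400,370) with its lid half open.
- Newsprint at (550,360) with five off-white pieces: necks at about (537,287), (540,325), (587,315), (538,375) and (585,378).
- Two green square decoys at (473,268) and (557,250).
- The roller on its rest at (262,305), bowl (236,392), tin (177,315) and bucket (562,450).

Next I'll view an enlarged crop for the measurements.

```bash
python3 - <<'E'
from h import *
d=load("pics/scene0.png")
def crop(u0,v0,u1,v1,k,f):
    im=cv2.resize(d["image"][v0:v1,u0:u1,::-1],None,fx=k,fy=k,interpolation=cv2.INTER_CUBIC)
    for u in range(u0,u1,10):
        cv2.line(im,((u-u0)*k,0),((u-u0)*k,4 if u%50 else 12),(0,0,255),1)
    for v in range(v0,v1,10): cv2.line(im,(0,(v-v0)*k),(4 if v%50 else 12,(v-v0)*k),(0,0,255),1)
    cv2.imwrite(f,im)
crop(320,170,450,310,4,"pics/news.png")
crop(160,180,360,360,4,"pics/chest.png")
E
```

```text
(no output)
```

View pics/news.png

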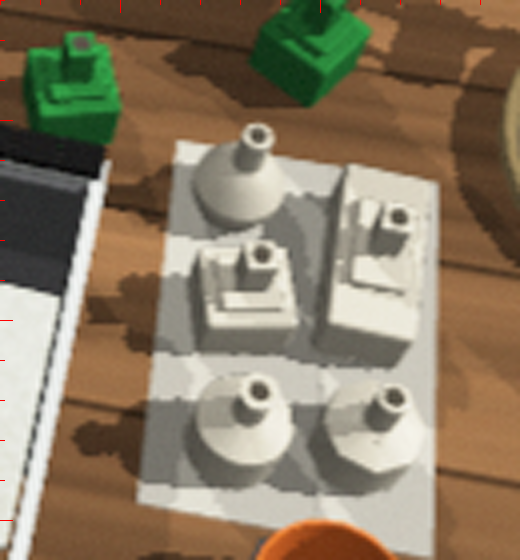

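View pics/chest.png

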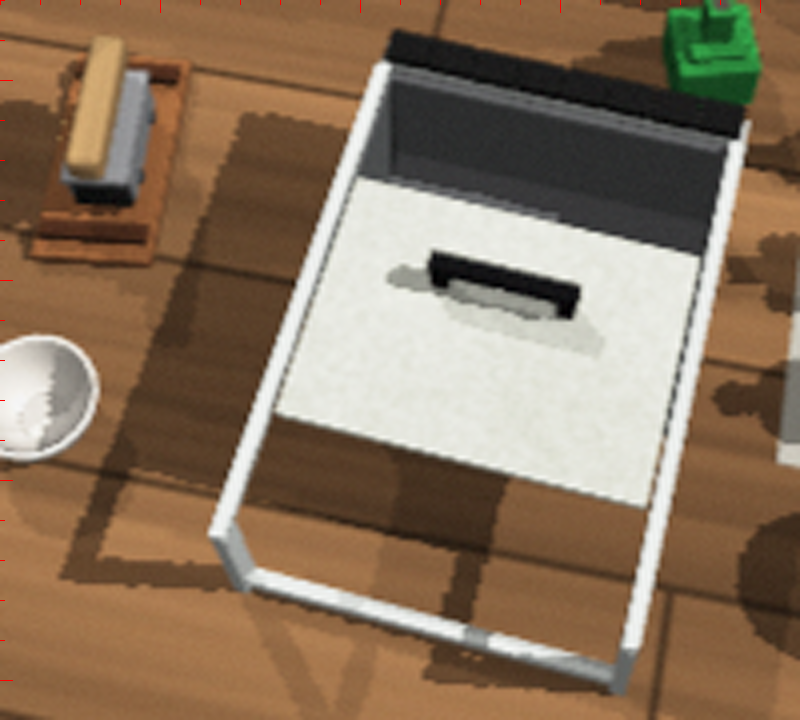

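The enlarged crops confirm the five off-white pieces on the newsprint: round or conical neck-tops at news-crop (257,133), (260,390) and (392,397), the square at (263,250), and the flask at (398,215). Both green bottles are off the sheet and are decoys. The lid's leading edge runs (360,178)–(700,257) in the chest crop. Now I'll fit the poses.

```bash
cat > fit.py <<'E'
from h import *
from scipy.optimize import least_squares
np.set_printoptions(precision=4,suppress=True)
d=load("pics/scene0.png")
c=lambda p:np.array(p)/4.+[160,180]
n=lambda p:np.array(p)/4.+[320,170]
# chest x, chest y, z ; pixel (lid edge x = -87+v, flagged)
pts=[(-113,-128,128,c((395,30)),0),(-113,128,128,c((750,100)),0),
     (265,-132,122,c((210,535)),0),(265,132,122,c((640,647)),0),
     (-34,-50,150,c((432,250)),1),(-34,50,150,c((581,286)),1),
     (-87,-118,120,c((360,178)),1),(-87,118,120,c((700,257)),1)]
def P(q,x,y,z,l):
    x=x/1e3+(q[3] if l else 0);y=y/1e3;C,S=np.cos(q[2]),np.sin(q[2])
    return [q[0]+C*x-S*y,q[1]+S*x+C*y,z/1e3]
f=lambda q:np.concatenate([w2px(d,P(q,*p[:3],p[4]))[0]-p[3] for p in pts])
r=least_squares(f,[.6,.1,0,.08],loss="soft_l1");print("chest x y yaw lid",r.x);print(f(r.x).reshape(-1,2))
for k,p in dict(cone=(257,134),square=(263,251),flask=(399,216),round=(260,391),facet=(393,398)).items():
    print(k,px2w(d,*n(p),.098))
g=[px2w(d,*c(p),.104) for p in((92,37),(127,42),(102,174),(68,167))]
g=np.array(g);print("grip",g.mean(0),np.linalg.norm(g[3]-g[0]),np.linalg.norm(g[1]-g[0]),"dir",np.arctan2(*(g[3]-g[0])[1::-1]))
g=np.array([px2w(d,*c(p),.012) for p in((190,65),(150,264))]);print("rest right edge",g)
g=np.array([px2w(d,*n(p),0) for p in((177,142),(438,183),(137,500))]);print("news",g, [np.arctan2(*(g[i]-g[0])[1::-1]) for i in(1,2)])
print("sq front base edge dir", *[np.diff([px2w(d,*n(p),.052)[:2] for p in e],axis=0) for e in(((203,328),(297,335)),((329,326),(413,341)),((348,167),(329,326)))])
Rm=R.from_rotvec(get_state()["tool_rot"]).as_matrix();print("jaw",Rm[:,1],"z",Rm[:,2])
E
python3 fit.py
```

```text
chest x y yaw lid [ 0.5555  0.0124 -0.0559  0.0958]
[[-0.4287 -1.3128]
 [-0.1461  0.5074]
 [-0.0401 -0.3403]
 [ 0.3846  0.5102]
 [-0.1209 -0.1535]
 [ 0.7438 -0.1414]
 [-0.6454  0.0839]
 [ 0.1638  0.2075]]
cone [0.4032 0.2505 0.098 ]
square [0.497  0.2612 0.098 ]
flask [0.4509 0.3512 0.098 ]
round [0.6007 0.2665 0.098 ]
facet [0.5884 0.3511 0.098 ]
grip [ 0.5269 -0.3045  0.104 ] 0.10846019898302559 0.026401371442715316 dir 0.17183310890297648
rest right edge [[ 0.4284 -0.281   0.012 ]
 [ 0.6009 -0.2593  0.012 ]]
news [[0.3575 0.2061 0.    ]
 [0.3549 0.4058 0.    ]
 [0.653  0.207  0.    ]] [np.float64(1.5836383114593042), np.float64(0.0030754479622477895)]
sq front base edge dir [[-0.0076  0.0642]] [[-0.      0.0573]] [[ 0.1327 -0.0073]]
jaw [ 0.2443  0.9697 -0.0015] z [-0.0003 -0.0015 -1.    ]
```

```bash
python3 -m jog '[[36,-48,0,-0.17],[72,-96,0,-0.34],[108,-144,0,-0.52],[144,-192,0,-0.69],[180,-240,0,-0.86],[216,-288,0,-1.03],[252,-336,0,-1.21],[288,-384,0,-1.38]]' 0.2 && python3 -m jog '[[36,-48,0,0],[72,-96,0,0],[108,-144,0,0],[144,-192,0,0],[177,-237,0,0],[177,-237,0,0],[177,-237,0,0],[177,-237,0,0]]'; cat > ws.py <<'E'
from h import *
import sys
d=cam("wrist"); save(d,sys.argv[1],1.4)
s=get_state();Rm=R.from_rotvec(s["tool_rot"]).as_matrix()
print(s["time"],s["position"].round(4),"jaw",np.arctan2(Rm[1,1],Rm[0,1]).round(3),"q7",s["joint_positions"][6].round(2))
E
python3 ws.py pics/w1.png
```

```text
time: 1.15
position: [0.4476, 0.2446, 0.2226]
tool_rot: [-2.289, -2.152, -0.001]
ft_force: [0.7, 0.5, 0.3]
grip_width: 0.595
time: 2.15
position: [0.6232, 0.0115, 0.2224]
tool_rot: [-2.279, -2.161, -0.001]
ft_force: [0.7, 0.2, -0.7]
grip_width: 0.597
2.2 [0.6233 0.0115 0.2226] jaw -0.053 q7 0.01
```

View pics/w1.png

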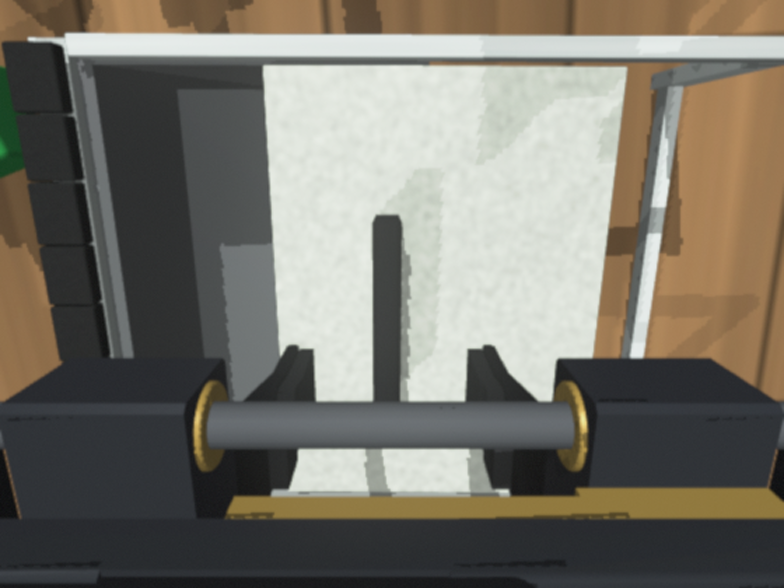

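The handle bar, end at (387,217), lies centred between the open fingers and parallel to the pads. I'll pinch it and open the lid.

```bash
python3 -m jog '[[1,0,-30,0],[1,0,-60,0],[1,0,-85,0],[1,0,-93,0],[1,0,-93,0],[1,0,-93,0],[1,0,-93,0],[1,0,-93,0]]' && python3 -m jog '[[0,0,0,0],[0,0,0,0],[0,0,0,0],[0,0,0,0],[0,0,0,0],[15,-1,0,0],[30,-2,0,0],[45,-2,0,0]]' -1 20 && python3 -m jog '[[15,-1,0,0],[25,-1,0,0],[29,-2,0,0],[29,-2,0,0],[29,-2,0,0],[29,-2,0,0],[29,-2,0,0],[29,-2,0,0]]'
```

```text
time: 3.2
position: [0.6252, 0.0093, 0.1302]
tool_rot: [2.282, 2.158, 0.001]
ft_force: [-0.4, 0.2, 0.3]
grip_width: 0.601
time: 4.2
position: [0.6694, 0.0068, 0.1295]
tool_rot: [-2.282, -2.157, 0.003]
ft_force: [-3.3, -1.5, 2.8]
grip_width: 0.157
time: 5.2
position: [0.6987, 0.0051, 0.1295]
tool_rot: [2.283, 2.158, -0.0]
ft_force: [-2.0, -2.0, 0.1]
grip_width: 0.16
```

```bash
python3 -m jog '[[2,0,0,0],[3,0,0,0],[3,0,0,0],[3,0,0,0],[2,0,0,0],[2,0,0,0],[2,0,0,0],[2,0,0,0]]' && python3 -m jog '[[0,0,0,0],[0,0,0,0],[0,0,50,0],[0,0,100,0.1],[0,0,150,0.28],[0,0,150,0.46],[0,0,150,0.64],[0,0,150,0.82]]' 0.2 && python3 -m jog '[[-15,45,0,0.18],[-30,90,0,0.36],[-45,135,0,0.54],[-60,180,0,0.72],[-80,240,0,0.80],[-100,295,0,0.80],[-100,295,0,0.80],[-100,295,0,0.80]]'; python3 ws.py pics/w2.png;  python3 -c "
from h import *
save(cam('scene'),'pics/s2.png')"
```

```text
time: 6.2
position: [0.6986, 0.0051, 0.1295]
tool_rot: [-2.281, -2.156, 0.005]
ft_force: [-8.7, -1.9, 3.5]
grip_width: 0.157
time: 7.2
position: [0.7015, 0.0063, 0.2799]
tool_rot: [1.223, 2.892, 0.003]
ft_force: [-0.2, -1.9, -1.0]
grip_width: 0.601
time: 8.2
position: [0.6011, 0.3006, 0.2797]
tool_rot: [0.01, 3.141, 0.0]
ft_force: [0.3, -0.9, -0.5]
grip_width: 0.594
8.25 [0.6017 0.2992 0.2798] jaw 1.563 q7 1.11
```

View pics/w2.png

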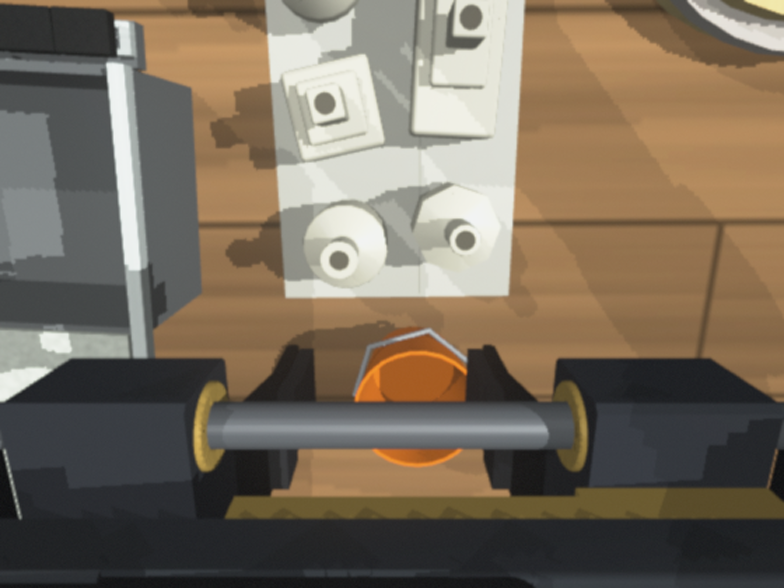

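The wrist view shows round (339,260), facet (464,240), square (325,103, visibly turned), and the flask neck (471,17). I'll cross-check these positions against the scene camera.

```bash
cat > chk.py <<'E'
from h import *
import sys
# shift of neck patches between scene0 and a new scene image (px)
N=dict(cone=(257,134),square=(263,251),flask=(399,216),round=(260,391),facet=(393,398))
def chk(img,names):
    a=load("pics/scene0.png")["image"]
    for k in names:
        u,v=(np.array(N[k])/4+[320,170]).astype(int)
        t=a[v-9:v+9,u-9:u+9]; w=img[v-30:v+30,u-30:u+30]
        m=cv2.matchTemplate(w,t,cv2.TM_CCOEFF_NORMED);_,s,_,l=cv2.minMaxLoc(m)
        print(k,"shift px",np.array(l)-21,"score",round(s,2))
if __name__=="__main__":
    d=cam("scene"); save(d,sys.argv[1]); chk(d["image"],sys.argv[2:])
E
python3 - <<'E'
from h import *
from chk import chk
np.set_printoptions(precision=4,suppress=True)
d=load("pics/w2.png")
for k,p in dict(round=(339,260),facet=(464,240),square=(325,103),flask=(471,17)).items(): print(k,px2w(d,p[0]/1.4,p[1]/1.4,.098))
for nm,e,z in (("sqL",((284,72),(304,158)),.052),("sqB",((306,159),(383,141)),.052),("flaskB",((412,133),(492,135)),.052),("flaskR",((522,5),(494,135)),.052),("news",((287,296),(507,294)),0)):
    q=np.array([px2w(d,a/1.4,b/1.4,z) for a,b in e]);v=q[1]-q[0];print(nm,np.linalg.norm(v),np.arctan2(v[1],v[0]))
chk(load("pics/s2.png")["image"],["cone","square","flask","round","facet"])
E
```

```text
round [0.6009 0.2657 0.098 ]
facet [0.5875 0.351  0.098 ]
square [0.4997 0.2602 0.098 ]
flask [0.4512 0.3506 0.098 ]
sqL 0.05977073921193564 0.18699335119140592
sqB 0.05824966681092582 1.7853514175920766
flaskB 0.058306734072612 1.5414018150714115
flaskR 0.08603567524152554 -0.17401274658736288
news 0.19774834053441823 1.5749095505038
cone shift px [-21  -4] score 0.64
square shift px [0 0] score 0.7
flask shift px [ 21 -21] score 0.36
round shift px [0 0] score 1.0
facet shift px [0 0] score 1.0
```

Both cameras agree within about 3 mm. The square is turned by about 0.2 rad. I'll start with the round bottle.

```bash
python3 -m jog '[[0,-34,-50,0],[0,-34,-100,0],[0,-34,-150,0],[0,-34,-190,0],[0,-34,-205,0],[0,-34,-212,0],[0,-34,-212,0],[0,-34,-212,0]]' && python3 -m jog '[[0,0,0,0],[0,0,0,0],[0,0,0,0],[0,0,0,0],[0,0,0,0],[0,0,40,0],[0,0,100,0],[0,0,160,0]]' -1 25
```

```text
time: 9.3
position: [0.6021, 0.2668, 0.0695]
tool_rot: [0.011, 3.139, 0.002]
ft_force: [-0.1, -0.0, -0.1]
grip_width: 0.6
time: 10.3
position: [0.5999, 0.2662, 0.2276]
tool_rot: [-0.01, -3.139, 0.002]
ft_force: [1.1, 0.9, -3.9]
grip_width: 0.248
```

```bash
python3 -m jog '[[0,-40,0,0],[0,-90,0,-0.02],[0,-140,0,-0.05],[-1,-176,0,-0.05],[-1,-176,0,-0.05],[-1,-176,-50,-0.05],[-1,-176,-100,-0.05],[-1,-176,-130,-0.05]]' && python3 -m jog '[[0,0,-10,0],[0,0,-16,0],[0,0,-20,0],[0,0,-21,0],[0,0,-21,0],[0,0,-21,0],[0,0,-21,0],[0,0,-21,0]]'
```

```text
time: 11.3
position: [0.5972, 0.0914, 0.0936]
tool_rot: [-0.087, -3.135, 0.001]
ft_force: [-0.3, -0.1, -3.8]
grip_width: 0.244
time: 12.3
position: [0.5999, 0.0903, 0.0767]
tool_rot: [0.089, 3.14, 0.0]
ft_force: [-0.6, -0.2, -4.1]
grip_width: 0.243
```

```bash
python3 -m jog '[[0,0,-1,0],[0,0,-2,0],[0,0,-2,0],[0,0,-2,0],[0,0,-2,0],[0,0,-2,0],[0,0,-2,0],[0,0,-2,0]]' && python3 -m jog '[[0,0,0,0],[0,0,0,0],[0,0,0,0],[0,0,40,0],[0,0,90,0],[0,0,145,0],[0,0,145,0],[0,0,145,0]]' -0.1; python3 chk.py pics/s3.png cone square flask facet
```

```text
time: 13.3
position: [0.6001, 0.0902, 0.0755]
tool_rot: [0.089, 3.14, 0.0]
ft_force: [-2.4, -0.4, 6.3]
grip_width: 0.241
time: 14.3
position: [0.5996, 0.0904, 0.2191]
tool_rot: [-0.089, -3.14, -0.0]
ft_force: [-0.2, 1.0, -0.4]
grip_width: 0.448
cone shift px [0 0] score 0.99
square shift px [0 0] score 1.0
flask shift px [0 0] score 0.97
facet shift px [0 0] score 1.0
```

```bash
python3 -m jog '[[-2,50,0,0],[-4,110,0,0],[-7,170,0,0],[-10,225,0,0],[-12,261,0,0],[-12,261,0,0],[-12,261,-50,0],[-12,261,-100,0]]' 0.2 && python3 -m jog '[[0,0,-35,0],[0,0,-48,0],[0,0,-52,0],[0,0,-52,0],[0,0,-52,0],[0,0,-52,0],[0,0,-52,0],[0,0,-52,0]]' && python3 -m jog '[[0,0,0,0],[0,0,0,0],[0,0,0,0],[0,0,0,0],[0,0,0,0],[0,0,40,0],[0,0,100,0],[0,0,160,0]]' -1 25 && python3 -m jog '[[0,-50,0,0],[2,-110,0,0],[4,-170,0,0],[6,-230,0,0],[7,-290,0,0],[7,-340,0,0],[7,-341,0,0],[7,-341,0,0]]'
```

```text
time: 15.35
position: [0.588, 0.3496, 0.1175]
tool_rot: [-0.091, -3.14, 0.002]
ft_force: [-0.6, -0.4, 0.1]
grip_width: 0.602
time: 16.35
position: [0.5879, 0.3514, 0.0678]
tool_rot: [0.089, 3.14, 0.0]
ft_force: [0.2, 0.1, 0.7]
grip_width: 0.6
time: 17.35
position: [0.5871, 0.3509, 0.228]
tool_rot: [-0.089, -3.139, 0.002]
ft_force: [1.3, 0.8, -3.6]
grip_width: 0.245
time: 18.35
position: [0.5944, 0.0108, 0.227]
tool_rot: [-0.09, -3.139, -0.001]
ft_force: [-0.1, 0.3, -2.3]
grip_width: 0.248
```

```bash
python3 -m jog '[[0,0,-50,0],[0,0,-100,0],[0,0,-130,0],[0,0,-142,0],[0,0,-148,0],[0,0,-152,0],[0,0,-152,0],[0,0,-152,0]]' && python3 -m jog '[[0,0,0,0],[0,0,0,0],[0,0,0,0],[0,0,40,0],[0,0,90,0],[0,0,145,0],[0,0,145,0],[0,0,145,0]]' -0.1; python3 chk.py pics/s4.png cone square flask
```

```text
time: 19.35
position: [0.5954, 0.0103, 0.0765]
tool_rot: [0.089, 3.139, 0.001]
ft_force: [0.0, -0.2, -2.1]
grip_width: 0.252
time: 20.35
position: [0.5947, 0.0104, 0.2204]
tool_rot: [0.089, 3.14, 0.0]
ft_force: [-0.4, -0.1, -0.1]
grip_width: 0.45
cone shift px [0 0] score 0.99
square shift px [0 0] score 1.0
flask shift px [0 0] score 0.97
```

```bash
python3 -m jog '[[-19,50,0,0.08],[-38,100,0,0.16],[-57,150,0,0.255],[-77,200,0,0.255],[-97,250,0,0.255],[-97,250,0,0.255],[-97,250,-50,0.255],[-97,250,-100,0.255]]' 0.2 && python3 -m jog '[[0,0,-35,0],[0,0,-48,0],[0,0,-53,0],[0,0,-53,0],[0,0,-53,0],[0,0,-53,0],[0,0,-53,0],[0,0,-53,0]]' && python3 -m jog '[[0,0,0,0],[0,0,0,0],[0,0,0,0],[0,0,0,0],[0,0,0,0],[0,0,40,0],[0,0,100,0],[0,0,160,0]]' -1 25 && python3 -m jog '[[3,-50,0,-0.08],[7,-100,0,-0.16],[10,-150,0,-0.255],[14,-200,0,-0.255],[17,-246,0,-0.255],[17,-246,0,-0.255],[17,-246,0,-0.255],[17,-246,0,-0.255]]'
```

```text
time: 21.4
position: [0.4978, 0.2591, 0.1185]
tool_rot: [0.31, -3.126, 0.001]
ft_force: [-0.0, 0.3, -0.5]
grip_width: 0.6
time: 22.4
position: [0.4979, 0.2604, 0.0678]
tool_rot: [-0.311, 3.126, 0.0]
ft_force: [0.3, -0.3, -0.6]
grip_width: 0.6
time: 23.4
position: [0.4971, 0.26, 0.2284]
tool_rot: [0.311, -3.125, 0.001]
ft_force: [0.2, 0.8, -2.1]
grip_width: 0.25
time: 24.4
position: [0.5146, 0.016, 0.2273]
tool_rot: [-0.085, -3.14, -0.001]
ft_force: [0.2, -0.1, -1.7]
grip_width: 0.253
```

```bash
python3 -m jog '[[0,0,-50,0],[0,0,-100,0],[0,0,-130,0],[0,0,-142,0],[0,0,-148,0],[0,0,-152,0],[0,0,-153,0],[0,0,-153,0]]' && python3 -m jog '[[0,0,0,0],[0,0,0,0],[0,0,0,0],[0,0,40,0],[0,0,90,0],[0,0,145,0],[0,0,145,0],[0,0,145,0]]' -0.1; python3 chk.py pics/s5.png cone flask
```

```text
time: 25.4
position: [0.5155, 0.0144, 0.0754]
tool_rot: [0.089, 3.139, 0.001]
ft_force: [0.0, 0.0, -0.6]
grip_width: 0.253
time: 26.4
position: [0.5145, 0.0143, 0.2191]
tool_rot: [-0.089, -3.14, -0.0]
ft_force: [0.6, 1.0, -0.9]
grip_width: 0.448
cone shift px [0 0] score 1.0
flask shift px [0 0] score 0.97
```

```bash
python3 -m jog '[[-22,47,0,0],[-45,94,0,0],[-67,142,0,0],[-90,189,0,0],[-112,236,0,0],[-112,236,0,0],[-112,236,-50,0],[-112,236,-100,0]]' 0.2 && python3 -m jog '[[0,0,-35,0],[0,0,-48,0],[0,0,-52,0],[0,0,-52,0],[0,0,-52,0],[0,0,-52,0],[0,0,-52,0],[0,0,-52,0]]' && python3 -m jog '[[0,0,0,0],[0,0,0,0],[0,0,0,0],[0,0,0,0],[0,0,0,0],[0,0,40,0],[0,0,100,0],[0,0,160,0]]' -1 25 && python3 -m jog '[[30,-40,0,0],[60,-80,0,0],[90,-120,0,0],[117,-156,0,0],[117,-156,0,0],[117,-156,0,0],[117,-156,0,0],[117,-156,0,0]]'
```

```text
time: 27.45
position: [0.4029, 0.2491, 0.1175]
tool_rot: [-0.091, -3.14, 0.001]
ft_force: [-0.2, 0.5, -0.5]
grip_width: 0.602
time: 28.45
position: [0.4029, 0.2504, 0.0677]
tool_rot: [0.089, 3.14, 0.0]
ft_force: [0.1, 0.4, 0.3]
grip_width: 0.6
time: 29.45
position: [0.4022, 0.2498, 0.2285]
tool_rot: [-0.089, -3.139, 0.001]
ft_force: [0.8, 1.2, -3.0]
grip_width: 0.247
time: 30.45
position: [0.5194, 0.0954, 0.2276]
tool_rot: [-0.086, -3.14, -0.0]
ft_force: [-0.1, 0.3, -2.1]
grip_width: 0.245
```

```bash
python3 -m jog '[[0,0,-50,0],[0,0,-100,0],[0,0,-130,0],[0,0,-142,0],[0,0,-148,0],[0,0,-152,0],[0,0,-152,0],[0,0,-152,0]]' && python3 -m jog '[[0,0,0,0],[0,0,0,0],[0,0,0,0],[0,0,40,0],[0,0,90,0],[0,0,145,0],[0,0,145,0],[0,0,145,0]]' -0.1; python3 chk.py pics/s6.png flask
```

```text
time: 31.45
position: [0.5204, 0.0945, 0.0764]
tool_rot: [0.089, 3.139, 0.001]
ft_force: [0.2, -0.1, -2.1]
grip_width: 0.245
time: 32.45
position: [0.5195, 0.0943, 0.2202]
tool_rot: [-0.089, -3.14, -0.0]
ft_force: [0.7, -0.7, -0.3]
grip_width: 0.451
flask shift px [0 0] score 0.97
```

```bash
python3 -m jog '[[-14,51,0,0.03],[-28,102,0,0.03],[-41,154,0,0.03],[-55,205,0,0.03],[-69,256,0,0.03],[-69,256,0,0.03],[-69,256,-50,0.03],[-69,256,-100,0.03]]' 0.2 && python3 -m jog '[[0,0,-35,0],[0,0,-48,0],[0,0,-52,0],[0,0,-52,0],[0,0,-52,0],[0,0,-52,0],[0,0,-52,0],[0,0,-52,0]]' && python3 -m jog '[[0,0,0,0],[0,0,0,0],[0,0,0,0],[0,0,0,0],[0,0,0,0],[0,0,40,0],[0,0,100,0],[0,0,165,0]]' -1 40 && python3 -m jog '[[11,-46,0,0],[22,-92,0,0],[33,-138,0,0],[44,-184,0,0],[55,-230,0,0],[66,-276,0,0],[77,-322,0,0],[88,-368,0,-0.03]]' && python3 -m jog '[[6,-25,0,0],[12,-51,0,0],[12,-51,0,0],[12,-51,0,0],[12,-51,0,0],[12,-51,0,0],[12,-51,0,0],[12,-51,0,0]]'; python3 -c "
from h import *
save(cam('scene'),'pics/s7.png',1.4)"
```

```text
time: 33.5
position: [0.4508, 0.349, 0.1183]
tool_rot: [-0.043, -3.141, 0.002]
ft_force: [-0.0, 0.2, -1.6]
grip_width: 0.601
time: 34.5
position: [0.4508, 0.3504, 0.0688]
tool_rot: [0.042, 3.141, 0.0]
ft_force: [-0.1, 0.2, -0.5]
grip_width: 0.602
time: 35.5
position: [0.4497, 0.3494, 0.2306]
tool_rot: [-0.042, -3.138, 0.004]
ft_force: [1.0, 0.5, -5.6]
grip_width: 0.249
time: 36.5
position: [0.538, -0.0191, 0.2296]
tool_rot: [-0.09, -3.138, -0.0]
ft_force: [0.3, 0.6, -5.4]
grip_width: 0.251
time: 37.5
position: [0.5508, -0.0685, 0.2311]
tool_rot: [0.089, 3.14, 0.0]
ft_force: [-0.9, -0.8, -5.8]
grip_width: 0.254
```

View pics/s7.png

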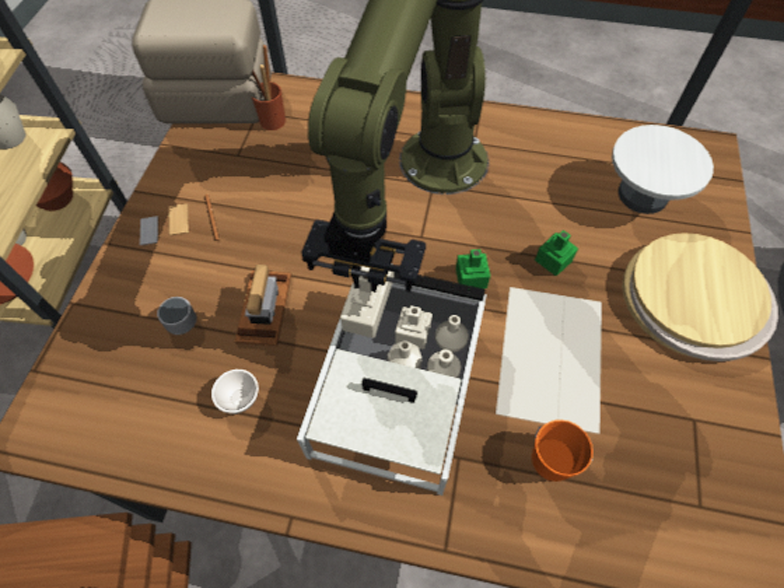

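The view shows four bottles standing in the chest at about (405,350), (445,360), (413,320) and (453,330). The flask hangs over the left column at (365,305), the newsprint is empty, and bucket, bowl and tin are untouched. Lowering the flask.

```bash
python3 -m jog '[[0,0,-40,0],[0,0,-80,0],[0,0,-110,0],[0,0,-130,0],[0,0,-145,0],[0,0,-151,0],[0,0,-154,0],[0,0,-155,0]]' && python3 -m jog '[[0,0,0,0],[0,0,0,0],[0,0,0,0],[0,0,0,0],[0,0,-1,0],[0,0,-1,0],[0,0,-1,0],[0,0,-1,0]]'
```

```text
time: 38.55
position: [0.5513, -0.0687, 0.0767]
tool_rot: [0.089, 3.139, 0.0]
ft_force: [-2.2, 0.5, -1.9]
grip_width: 0.252
time: 39.55
position: [0.5511, -0.0687, 0.0766]
tool_rot: [0.089, 3.14, 0.001]
ft_force: [-4.7, 0.5, 5.2]
grip_width: 0.246
```

```bash
python3 -m jog '[[0,0,0,0],[0,0,0,0],[0,0,0,0],[0,0,40,0],[0,0,100,0],[25,25,150,0],[55,55,200,0],[80,80,220,0]]' -0.1;  python3 ws.py pics/w3.png
```

```text
time: 40.55
position: [0.6328, 0.0124, 0.2987]
tool_rot: [0.088, 3.135, 0.002]
ft_force: [0.5, 0.5, -0.7]
grip_width: 0.455
40.6 [0.636  0.0182 0.2996] jaw 1.521 q7 1.53
```

View pics/w3.png

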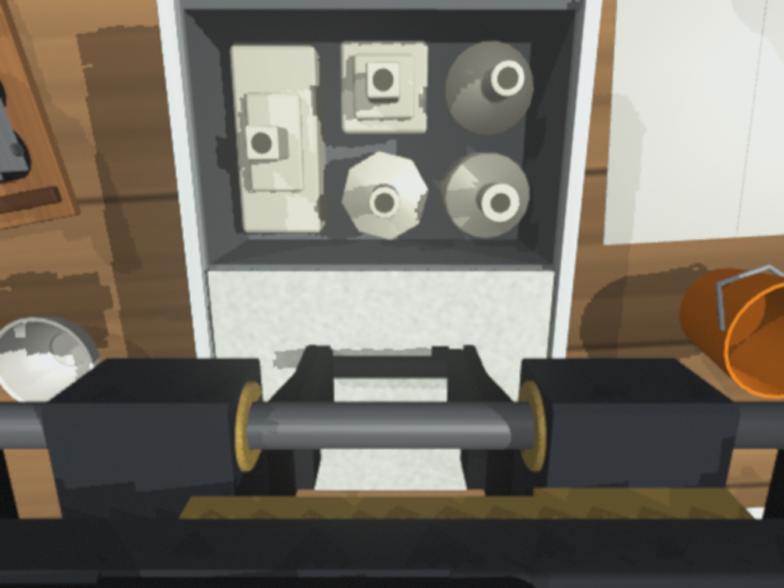

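All five stand upright in the chest, clear of each other and of the walls: flask (275,140), square (385,85), cone (490,88), facet (385,195), round (487,195). Next I'll shut the lid.

```bash
python3 -m jog '[[20,-2,0,-0.17],[40,-4,0,-0.34],[60,-6,0,-0.52],[68,-6,0,-0.69],[68,-6,0,-0.86],[68,-6,0,-1.03],[68,-6,0,-1.21],[68,-6,0,-1.38]]' 0.2 && python3 -m jog '[[0,0,0,-0.19],[0,0,-40,-0.19],[0,0,-80,-0.19],[0,0,-120,-0.19],[0,0,-150,-0.19],[0,0,-163,-0.19],[0,0,-167,-0.19],[0,0,-167,-0.19]]' && python3 -m jog '[[0,0,0,0],[0,0,0,0],[0,0,0,0],[0,0,0,0],[0,0,0,0],[-20,1,0,0],[-40,2,0,0],[-60,3,0,0]]' -1 20 && python3 -m jog '[[-20,1,0,0],[-40,2,0,0],[-60,3,0,0],[-80,5,0,0],[-95,6,0,0],[-105,6,0,0],[-110,6,0,0],[-112,6,0,0]]'
```

```text
time: 41.6
position: [0.6987, 0.0052, 0.2945]
tool_rot: [-2.074, -2.359, 0.001]
ft_force: [0.3, -0.2, -0.2]
grip_width: 0.602
time: 42.6
position: [0.6995, 0.0052, 0.1291]
tool_rot: [2.282, 2.158, 0.002]
ft_force: [0.2, -0.1, -0.4]
grip_width: 0.601
time: 43.6
position: [0.6394, 0.0088, 0.1281]
tool_rot: [2.281, 2.157, 0.003]
ft_force: [3.6, 0.7, -1.1]
grip_width: 0.155
time: 44.6
position: [0.529, 0.0151, 0.1281]
tool_rot: [2.28, 2.156, 0.007]
ft_force: [12.8, 2.1, -12.5]
grip_width: 0.158
```

```bash
python3 -m jog '[[-1,0,1,0],[-2,0,1,0],[-2,0,1,0],[-2,0,1,0],[-2,0,1,0],[-2,0,1,0],[-2,0,1,0],[-2,0,1,0]]' && python3 -m jog '[[2,0,0,0],[2,0,0,0],[2,0,0,0],[2,0,0,0],[2,0,40,0],[2,0,90,0],[2,0,140,0],[2,0,140,0]]' 0.2
```

```text
time: 45.6
position: [0.529, 0.015, 0.1282]
tool_rot: [2.277, 2.154, 0.01]
ft_force: [17.8, 2.1, -20.8]
grip_width: 0.158
time: 46.6
position: [0.5291, 0.0142, 0.2734]
tool_rot: [2.28, 2.156, 0.011]
ft_force: [-0.5, 0.3, -0.2]
grip_width: 0.602
```

The lid reads shut: handle at x 0.529, against 0.6987 − 0.170 = 0.5287 expected, with the stop felt. On to the roller.

```bash
python3 -m jog '[[-12,-40,0,-0.17],[-24,-80,0,-0.34],[-36,-120,0,-0.51],[-48,-160,0,-0.68],[-60,-200,0,-0.85],[-72,-240,0,-1.02],[-86,-280,0,-1.19],[-99,-319,0,-1.365]]' && python3 -m jog '[[0,0,0,0],[0,0,0,0],[0,0,0,0],[0,0,0,0],[0,0,0,0],[0,0,0,0],[0,0,0,0],[0,0,0,0]]'; python3 ws.py pics/w4.png
```

```text
time: 47.6
position: [0.4266, -0.3056, 0.2682]
tool_rot: [-3.132, -0.226, 0.001]
ft_force: [0.7, -0.1, 0.0]
grip_width: 0.598
time: 48.6
position: [0.4278, -0.3047, 0.2691]
tool_rot: [3.133, 0.235, -0.0]
ft_force: [-0.0, -0.4, -0.3]
grip_width: 0.599
48.65 [ 0.4278 -0.3047  0.2691] jaw -1.421 q7 -0.82
```

View pics/w4.png

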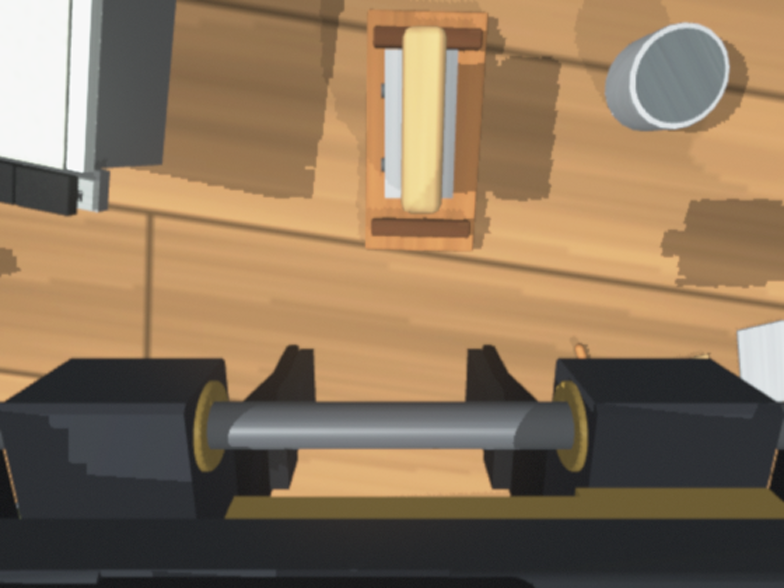

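The roller's grip spans (402,27)–(446,212), between the stop bars at (428,38) and (420,227) on its rest.

```bash
python3 - <<'E'
from h import *
np.set_printoptions(precision=4,suppress=True)
d=load("pics/w4.png")
def quad(ps,z):
    q=np.array([px2w(d,a/1.4,b/1.4,z) for a,b in ps]); m=(q[0]+q[1])/2-(q[2]+q[3])/2
    print(q.mean(0),"len",np.linalg.norm(m),"wid",np.linalg.norm(q[1]-q[0]),np.linalg.norm(q[3]-q[2]),"dir",np.arctan2(m[1],m[0]))
quad(((404,27),(446,29),(401,212),(442,212)),.104)
quad(((367,10),(488,13),(365,248),(473,250)),.012)
quad(((374,30),(483,31),(371,234),(470,236)),.022)
E
```

```text
[ 0.5211 -0.3113  0.104 ] len 0.10609183178530389 wid 0.02441013490859834 0.026103756281945438 dir 0.14788900209407482
[ 0.5165 -0.3179  0.012 ] len 0.17755138976367765 wid 0.08928599805775696 0.08988708046876118 dir 0.13040442323134735
[ 0.5159 -0.3184  0.022 ] len 0.1494841441567123 wid 0.07919510619866724 0.07983436070240758 dir 0.12775007949357295
```

```bash
python3 -m jog '[[40,-2,0,0],[80,-4,0,0],[94,-5,-10,0],[94,-5,-60,0],[94,-5,-110,0],[94,-5,-160,0],[94,-5,-185,0],[94,-5,-195,0]]' 0.5 && python3 -m jog '[[0,0,0,0],[0,0,0,0],[0,0,0,0],[0,0,0,0],[0,0,0,0],[0,0,0,0],[0,0,0,0],[0,0,0,0]]' -1 60;  python3 -m jog '[[0,0,10,0],[0,0,30,0],[0,0,60,0],[0,0,100,0],[0,0,150,0],[0,0,150,0],[0,0,150,0],[0,0,150,0]]'; python3 -c "
from h import *
save(cam('side'),'pics/side1.png',1.4)"
```

```text
time: 49.65
position: [0.521, -0.3091, 0.0723]
tool_rot: [-3.132, -0.235, 0.004]
ft_force: [-1.1, -0.5, 0.4]
grip_width: 0.748
time: 50.65
position: [0.5221, -0.31, 0.0745]
tool_rot: [3.132, 0.235, 0.001]
ft_force: [0.4, -2.1, 3.6]
grip_width: 0.298
time: 51.65
position: [0.5208, -0.3087, 0.2221]
tool_rot: [-3.131, -0.235, 0.005]
ft_force: [-0.1, 0.8, -5.5]
grip_width: 0.294
```

View pics/side1.png

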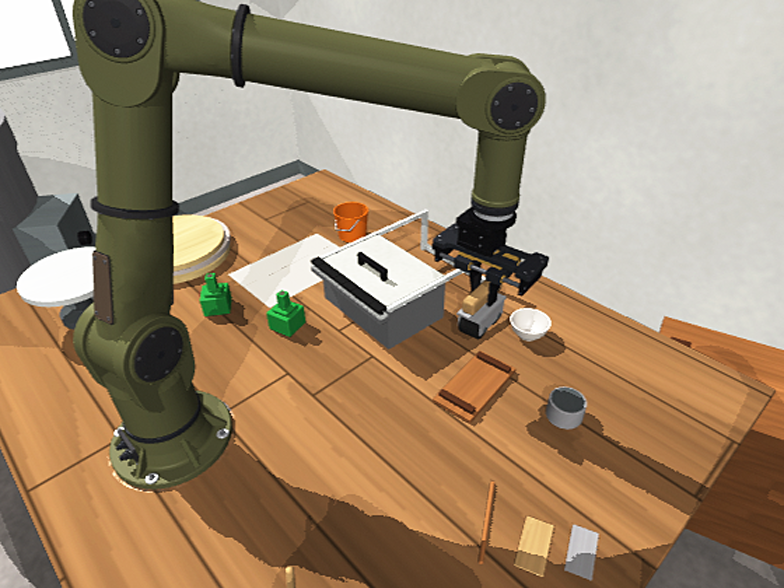

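The side view shows the roller held upright at (480,305) above its empty rest, with the lid shut. I'll carry it over the strip's −y end.

```bash
python3 -m jog '[[-9,29,0,0.17],[-18,58,0,0.34],[-27,87,0,0.51],[-36,117,0,0.68],[-45,146,0,0.85],[-54,175,0,1.02],[-63,204,0,1.19],[-73,234,0,1.365]]' && python3 -m jog '[[0,0,-10,0],[0,0,-20,0],[0,0,-25,0],[0,0,-25,0],[0,0,-25,0],[0,0,-25,0],[0,0,-25,0],[0,0,-25,0]]'; python3 -c "
from h import *
s=get_state();print(s['position'],R.from_rotvec(s['tool_rot']).as_matrix()[:,1])
save(cam('side'),'pics/side2.png')
d=load('pics/side2.png');im=cv2.resize(d['image'][140:280,170:370,::-1],None,fx=4,fy=4,interpolation=cv2.INTER_CUBIC);cv2.imwrite('pics/side2c.png',im)"
```

```text
time: 52.7
position: [0.4477, -0.0751, 0.2231]
tool_rot: [-2.277, -2.163, 0.002]
ft_force: [0.6, 0.5, -6.7]
grip_width: 0.292
time: 53.7
position: [0.4489, -0.0757, 0.1992]
tool_rot: [2.282, 2.158, 0.0]
ft_force: [0.4, 0.0, -5.7]
grip_width: 0.29
[ 0.44889945 -0.07566422  0.199207  ] [ 9.98437739e-01 -5.58746126e-02  3.30785587e-04]
```

View pics/side2c.png

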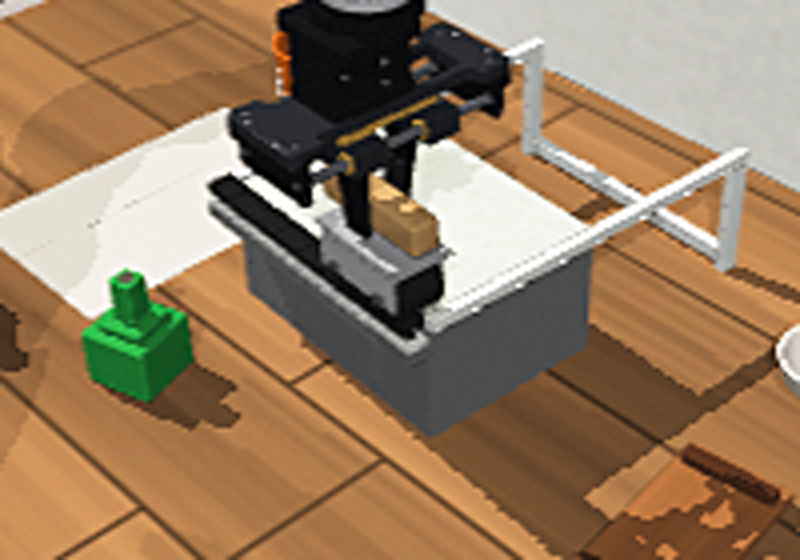

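The roller is over the strip at its −y end, aligned along it. Press down.

```bash
python3 -m jog '[[0,0,-5,0],[0,0,-9,0],[0,0,-12,0],[0,0,-14,0],[0,0,-16,0],[0,0,-17,0],[0,0,-18,0],[0,0,-18,0]]'
```

```text
time: 54.75
position: [0.4491, -0.076, 0.1842]
tool_rot: [-2.283, -2.158, -0.001]
ft_force: [-8.1, -0.4, 18.3]
grip_width: 0.298
```

```bash
python3 -m jog '[[0,3,-2,0],[1,9,-2,0],[1,17,-2,0],[1,25,-2,0],[2,33,-2,0],[2,41,-2,0],[3,49,-2,0],[3,57,-2,0]]' && python3 -m jog '[[0,8,0,0],[1,16,0,0],[1,24,0,0],[2,32,0,0],[2,40,0,0],[3,48,0,0],[3,56,0,0],[4,64,0,0]]'  && python3 -m jog '[[0,8,0,0],[1,16,0,0],[1,24,0,0],[2,32,0,0],[2,40,0,0],[3,48,0,0],[3,56,0,0],[4,64,0,0]]' && python3 -m jog '[[0,3,0,0],[0,3,0,0],[0,3,0,0],[0,3,0,0],[0,3,0,0],[0,3,0,0],[0,3,0,0],[0,3,0,0]]'
```

```text
time: 55.75
position: [0.4527, -0.0193, 0.184]
tool_rot: [2.283, 2.157, 0.002]
ft_force: [-9.6, -5.4, 28.5]
grip_width: 0.294
time: 56.75
position: [0.4568, 0.0456, 0.1841]
tool_rot: [-2.283, -2.158, -0.004]
ft_force: [-10.6, -5.1, 28.0]
grip_width: 0.29
time: 57.75
position: [0.4607, 0.111, 0.184]
tool_rot: [-2.281, -2.158, -0.007]
ft_force: [-9.3, -1.3, 25.8]
grip_width: 0.293
time: 58.75
position: [0.4609, 0.1148, 0.1841]
tool_rot: [-2.28, -2.158, -0.009]
ft_force: [-8.5, 1.9, 24.5]
grip_width: 0.291
```

The height stayed at 0.184 all along, so the sections are seated. One return pass, then lift and look.

```bash
python3 -m jog '[[0,-4,0,0],[-1,-12,0,0],[-1,-20,0,0],[-2,-28,0,0],[-2,-36,0,0],[-2,-44,0,0],[-3,-52,0,0],[-3,-60,0,0]]' && python3 -m jog '[[0,-8,0,0],[-1,-16,0,0],[-1,-24,0,0],[-2,-32,0,0],[-2,-40,0,0],[-3,-48,0,0],[-3,-56,0,0],[-4,-64,0,0]]' && python3 -m jog '[[0,-8,0,0],[-1,-16,0,0],[-1,-24,0,0],[-2,-32,0,0],[-2,-40,0,0],[-3,-48,0,0],[-4,-57,0,0],[-4,-67,0,0]]' && python3 -m jog '[[0,0,10,0],[0,0,30,0],[0,0,58,0],[20,-40,58,-0.17],[40,-80,58,-0.34],[40,-110,58,-0.51],[50,-140,58,-0.68],[60,-170,58,-0.85]]'; python3 -c "
from h import *
s=get_state();print(s['position'],R.from_rotvec(s['tool_rot']).as_matrix()[:,1])
for n in('side','scene'): save(cam(n),'pics/%s3.png'%n)
a=load('pics/side3.png')['image'][140:250,200:360,::-1];b=load('pics/scene3.png')['image'][170:280,230:390,::-1]
cv2.imwrite('pics/seal.png',cv2.resize(np.vstack([a,b]),None,fx=2.7,fy=2.7,interpolation=cv2.INTER_CUBIC))"
```

```text
time: 59.75
position: [0.4577, 0.0543, 0.184]
tool_rot: [-2.28, -2.158, -0.008]
ft_force: [-9.9, 2.2, 27.2]
grip_width: 0.294
time: 60.75
position: [0.4541, -0.0104, 0.1841]
tool_rot: [-2.281, -2.158, -0.007]
ft_force: [-9.7, 1.7, 26.5]
grip_width: 0.294
time: 61.75
position: [0.4503, -0.0782, 0.184]
tool_rot: [-2.282, -2.159, -0.007]
ft_force: [-9.5, 3.2, 29.6]
grip_width: 0.297
time: 62.75
position: [0.5091, -0.2488, 0.2363]
tool_rot: [-2.972, -1.018, 0.001]
ft_force: [0.2, 0.6, -5.9]
grip_width: 0.294
[ 0.50913659 -0.24884906  0.2362557 ] [ 6.13246420e-01 -7.89891408e-01 -6.24967687e-04]
```

View pics/seal.png

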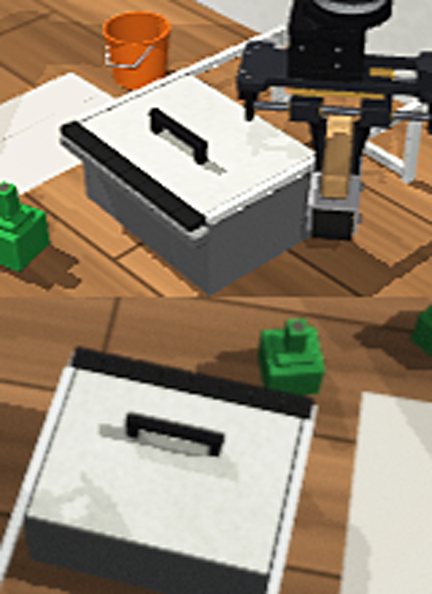

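Both views show the strip lying flat, flush along its whole length, and the lid shut. Returning the roller to its rest.

```bash
python3 -m jog '[[3,-16,0,-0.17],[6,-32,0,-0.34],[9,-48,0,-0.51],[11,-64,0,-0.53],[11,-64,0,-0.53],[11,-64,0,-0.53],[11,-64,0,-0.53],[11,-64,0,-0.53]]';  python3 ws.py pics/w5.png
```

```text
time: 63.85
position: [0.5201, -0.3119, 0.2371]
tool_rot: [-3.134, -0.214, -0.001]
ft_force: [0.6, 0.1, -6.0]
grip_width: 0.291
63.9 [ 0.52   -0.3121  0.2372] jaw -1.435 q7 -0.7
```

```bash
python3 -m jog '[[0,0,-40,0],[0,0,-80,0],[0,0,-110,0],[0,0,-135,0],[0,0,-150,0],[0,0,-157,0],[0,0,-160,0],[0,0,-160,0]]' && python3 -m jog '[[0,0,-1,0],[0,0,-2,0],[0,0,-3,0],[0,0,-3,0],[0,0,-3,0],[0,0,-3,0],[0,0,-3,0],[0,0,-3,0]]'
```

```text
time: 64.9
position: [0.5202, -0.3129, 0.0777]
tool_rot: [3.134, 0.212, 0.001]
ft_force: [0.3, -0.3, -5.3]
grip_width: 0.298
time: 65.9
position: [0.5202, -0.3128, 0.0745]
tool_rot: [3.134, 0.212, 0.001]
ft_force: [-0.5, 1.0, 0.8]
grip_width: 0.291
```

Contact has taken up the weight. Release slowly and retreat.

```bash
python3 -m jog '[[0,0,0,0],[0,0,0,0],[0,0,0,0],[0,0,0,0],[0,0,20,0],[0,0,70,0],[0,0,130,0],[0,0,180,0]]' 0.4 && python3 -m jog '[[-20,0,10,0],[-60,0,20,0],[-100,0,20,0],[-100,0,20,0],[-100,0,20,0],[-100,0,20,0],[-100,0,20,0],[-100,0,20,0]]'; python3 ws.py pics/w6.png; python3 - <<'E'
from h import *
save(cam('scene'),'pics/s9.png')
a=load('pics/s9.png')['image'][:,:,::-1];b=load('pics/w6.png')['image'][:,:,::-1]
cv2.imwrite('pics/fin.png',cv2.resize(np.vstack([a[100:380],b[:270]]),None,fx=1.05,fy=1.05))
E
```

```text
time: 66.9
position: [0.5198, -0.3134, 0.258]
tool_rot: [3.133, 0.21, 0.004]
ft_force: [1.6, 0.2, 0.3]
grip_width: 0.7
time: 67.9
position: [0.42, -0.3127, 0.2739]
tool_rot: [3.133, 0.212, -0.002]
ft_force: [-0.0, -0.9, -0.2]
grip_width: 0.7
67.95 [ 0.4199 -0.3127  0.2739] jaw -1.436 q7 -0.82
```

View pics/fin.png

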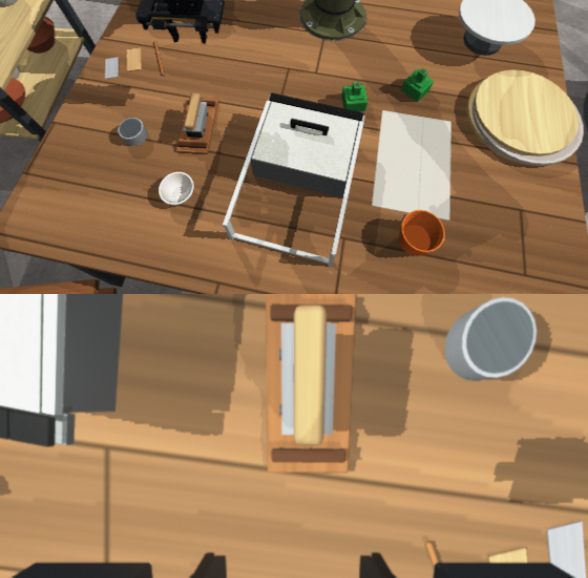

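The roller stands on its rest between the stops at (310,375). The lid is shut, the strip flat, and bucket (422,232), bowl (176,188) and tin (132,132) haven't moved. Handing in.

```bash
python3 -c "
from bench import *
print(close_job())"
```

```text
the job is handed in; nothing more can be done
None
```

The job is done and handed in at about 68 s of the 210 s allowed.

- **Bottles:** All four bottles and the flask were on the newsprint, and all five now stand upright on the chest floor. A wrist picture taken before shutting the lid showed them clear of each other and of the walls. None had been knocked aside in the checks I made before the picks.
- **Lid:** It is shut. The handle ended at x = 0.529 m against 0.529 expected, and I felt the stop. I did not measure it again afterwards beyond seeing it shut in the pictures.
- **Seal strip:** I rolled it out and back at about 30 N. The tool height stayed at 0.184 m over the full length, which fits every section being seated, and pictures from two cameras showed it flat.
- **Roller and the rest:** The roller stands on its wheels between the stops of its rest. The bucket, bowl and tin look unmoved in the last picture.

**Disagreement:** The scene and wrist cameras put the roller about 9 mm apart. I aimed near the wrist value, and the grasp held.

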